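Load the tile rack into the drying bay past the sprung gate

ROBOT

A 7-joint arm with a two-finger parallel gripper is mounted at the origin on the work surface. World frame = base frame: x ahead of the robot, y to its left, z up, the work surface at z = 0. Lengths are in mm, angles in rad, forces in N, time in s.
With the tool pointing down it reaches from about 425 to 1025 mm from the base axis. Payload 3.6 kg.
Tool frame: the origin (TCP) lies at the very end of the fingers, on their centre line; the grasp point (between the pads) lies 19 mm behind it; z points along the fingers, y is the direction in which the jaws open and shut (so a half turn about z gives the same grasp; the last joint's range is limited). The gripper opens to 85 mm and grips with 20 to 120 N. Pads are 22 mm wide; open, the fingers measure 114 mm over their backs; the gripper's body (76 mm by 85 mm) begins 54 mm behind the grasp point. The pads swing forward as they close: fully open they stand 13 mm farther back than shut.
Start: joints at [1.032, 0.591, 0.048, 1.609, -0.033, 0.943, -0.034], TCP at [312.607, -654.145, 231.302] pointing down, gripper open.
Joint ranges: [-2.69, 2.69], [-0.47, 2.24], [-1.27, 1.36], [0.19, 2.51], [-1.53, 4.68], [0.08, 2.07], [-3.09, 3.09]. Speed limits (rad/s): [2.57, 2.57, 3.14, 3.14, 3.14, 3.14, 3.14].

INTERFACE

Orientations are given as a rotation vector (axis times angle).
In Python, from station import robot, capture, job, spotter gives the robot as it stands. The module is installed in compiled form; this text tells all that it offers.
- The arm moves only by the shell command python3 -m handwheel 'ROWS' [FORCE]. ROWS is JSON, a list that holds one entry, the list of rows, each a list of 7 numbers: the shift along the tool's x, y, z in mm, then the turn, a rotation vector about the tool's x, y, z in degrees, then the opening in per cent of the stroke, from 0 (shut) to 100 (fully open). In form: [[[x, y, z, wx, wy, wz, hand], ...]]. A call has 1 to 8 rows; each row is the pose to reach, as a shift and turn from the pose commanded when the call began, along the tool's axes at that moment; what a row does not reach only later rows make up. A row lasts 1/10 s, in which the tool goes at most 50 mm and 8.59 degrees, less where a joint would pass 70% of its speed; a pose out of reach is approached as far as the arm can. A call with a gripper value outside its range is refused whole. The fingers move at their own pace and stop on an object; FORCE is the grip in N (left out, the last holds). Time passes only in rows, so rows that repeat a pose let the fingers close. It gives the time, the measured TCP pose, the force and the opening at its end, in the units of the state.
- robot.sense(): the state, without advancing time (a new reading comes with each control period).
- capture(name): name is "scene" or "top"; returns a dict with "image" (480x640x3 uint8, red, green, blue), "intrinsics" (3x3 intrinsics, pixels), "k1" (the pictures are not rectified: a ray, as slopes to the right and down, at radius r is drawn at 1 + k1 r^2 times it, then the intrinsics apply), "world_to_cam" (4x4, takes a point from world to camera coordinates). Camera axes: x right, y down, z forward; pixel columns grow to the right and rows downward; lengths in mm; the calibration is good to about 2 mm. A picture is of the moment at which its call begins. There is no depth.
- job.close_job(): hands the job in, once; it reports no verdict.
Trained networks look in the newest picture that a camera, given by its name, has taken for a name from the list of things; names that differ only in an ending like _2 or _b are one class to them, and where a whole thing is asked for, a point or a joint stands for the part that bears it (a point fixed in the world has none). Each returns a list of dicts, best first, with "conf" (0 to 1); they miss things now and then, are a little off and sometimes report something else, mostly with a low value. They report only what shows in the picture. A call takes as long as a camera call.
- spotter.search_frame(target, camera): "centre" ([x, y, z] in mm, in world coordinates, good to about 4 mm: the middle of the surface that is visible of it).
- spotter.regions_of(target, camera): "region" (480x640 bool, what is visible of it).
- spotter.landmark_of(target, camera): "centre" ([x, y, z] in mm, in world coordinates, good to about 4 mm: a listed point, or the origin of a listed thing).
The state is a dict: "t": time; "joint_pos": joint angles; "qvel": joint speeds; "joint_efforts": joint torques, N m; "tcp_pos": TCP position; "tcp_rot": TCP orientation; "wrist_force": force on the tool from outside, world axes, zero at the start; "ft_torque": the same for the moment, N m; "grip_width": opening from 0.0 (shut) to 1.0 (fully open).
Only numpy, scipy, OpenCV 4.12 (cv2) and the standard library are available. Lean on these libraries where they do the work, as an engineer would, in place of code of your own. Each camera call takes 0.05 s, during which the arm holds its last target. There are 200 camera calls.

TASK

Push the rack of glaze test tiles along its chute into the drying bay until it stands home against the blower, holding the sprung side gate open with a fingertip until the whole rack is past the gate's toe, so that the gate never touches the rack. Then take your hand away and let the gate swing shut behind it. Push only, gently: do not pinch, lift or tip anything, and leave the other things on the bench where they are.

Things in the scene. Friction and masses are not known exactly. Their poses are not given: they have to be found in the camera images.
- chute: Low steel loading chute fixed to the bench, 630 long, open-topped, ending in a grey blower box. Origin on the bench under mid-lane; y runs along the lane in the loading direction (to the blower), x across it (-x is the gate side), z up. Lane floor 30 above the bench, 96 wide (x -48 to 48); fixed guide 24 high (over the floor) along +x, curb 12 high along -x.
- bay_stop (a point): Foot of the blower's face, the end stop, mid-lane at lane floor height (chute x 0, y +218); axes as the chute. The blower box is 120 high over the floor. The drying bay, between toe (downstream face 144 before this point) and blower, is 144 long for the 130 long rack. A steel cheek 50 high stands beside it at chute x -68, y +146 to +217.
- gate (a joint): Sprung side gate, rad: 0 shut, grows as it opens, stop at 0.65. Aluminium leaf 6 thick, 16 to 62 above the lane floor, along the chute's -x side outside the curb (inner face at chute x -53 when shut); its free end swings out towards chute -x. From 0.10 rad its toe is clear of the rack's path. Spring 0.28 N m when shut plus 0.4 per rad, damper 0.25 N m s/rad; let go, it shuts itself.
- gate_hinge (a point): On the gate's upright hinge pin at the leaf's upstream end (chute x -56, y -290), 39 above the lane floor; axes turn with the gate (y along the leaf, away from the hinge).
- gate_toe (a point): Inner tip of the gate's toe, mid-height, 20 above the lane floor; moves with the gate. The toe, 8 thick and 12 high (14 to 26 above the lane floor), stands 37 out from the leaf's inner face, 360 from the hinge; shut, it blocks the lane in front of the bay (chute y +66 to +74, up to x -16). A fingertip above it passes over it.
- gate_end (a point): Free end of the leaf, on its inner face, mid-height, 39 above the lane floor, 420 from the hinge (60 past the toe); moves with the gate. The inner face is plain from hinge to end except for the toe, and can be pressed outwards anywhere along it.
- rack: Rack with six upright test tiles fixed in it: base 88 wide (x), 130 long (y) over its end plates, 30 high; an upright aluminium plate 88 wide, 58 high at each end; tile tops 68 above its underside. About 0.65 kg. Origin: centre of its underside, on the lane floor; y points along the chute's y. Home: at chute y +153. It starts upstream of the toe; the lane behind it is empty.
- rack_rear (a point): Middle of the rear end plate's outer face (where to push), 45 above the rack's underside, 65 behind its origin.
- cylinder_pot: Bystander: upright leather-hard clay cylinder, 76 wide, 120 high, origin at the centre of its underside.
- beaker: Bystander: bisque beaker, 72 wide, 85 high, origin at the centre of its underside.
- glaze_jar: Bystander: closed glaze jar, 68 wide, 95 high, origin at the centre of its underside.
- rolling_pin: Bystander: wooden rolling pin lying along its x, 48 thick, 320 long, origin on the bench under its middle.
- loop_tool: Bystander: loop trimming tool lying along its x, 12 thick, 155 long, origin on the bench under its handle.
- wood_rib: Bystander: flat wooden throwing rib, 85 by 70 by 6, lying flat.
- glaze_brush: Bystander: brush lying along its x.

How it is judged (in metres and radians):
On the way, in this order (a step that is already met when the one before it is completed fails the run):
1. a finger holds the gate open while the rack is still in front of the toe (value of joint gate above 0.09 rad and contact force between the fingers and gate above 0.3 N and y of rack in the frame of chute below 0 m), for 0.1 s.
2. the rack is half past the toe, a finger still holding the gate open (value of joint gate above 0.09 rad and contact force between the fingers and gate above 0.3 N and y of rack in the frame of chute between 0.07 and 0.13 m), for 0.05 s.
3. the rack is wholly past the toe, a finger still holding the gate open (value of joint gate above 0.09 rad and contact force between the fingers and gate above 0.3 N and y of rack in the frame of chute above 0.14 m), for 0.05 s.
At the end, for the whole second after the job is handed in: The rack stands flat on the lane floor within 8 mm of the blower and at rest, and the gate is shut behind it (under 0.03 rad) (y of rack in the frame of chute above 0.145 m and z of rack in the frame of chute below 0.035 m and angle between rack's own z axis and vertical below 0.06 rad and linear speed of rack below 0.01 m/s and value of joint gate below 0.03 rad); the robot touches nothing.
It fails at once if the gate touches the rack (over 1 N) (contact force between gate and rack above 1 N).
It fails at once if the rack is lifted more than 8 mm or tipped more than 0.15 rad (z of rack in the frame of chute above 0.038 m or angle between rack's own z axis and vertical above 0.15 rad).
It fails at once if the rack is rammed or pinched (over 30 N) (contact force between the fingers and rack above 30 N).
It fails at once if the gate is forced or pinched (over 30 N) (contact force between the fingers and gate above 30 N).
It fails at once if a bystander is moved more than 20 mm (distance of any of cylinder_pot, beaker, glaze_jar, rolling_pin, loop_tool, wood_rib, glaze_brush from where it was at the start of the episode above 0.02 m).
It also fails if it takes over 45 s, if anything falls off the work surface, if the arm or the gripper's body presses on something with over 40 N, if the wrist force passes 120 N, or if a joint passes its speed limit or range.

## Working session

There is one attempt and no reset: what is moved stays moved. The work goes in short steps, Python scripts to look and compute and a shell command to move; the robot and the scene stay as the last step left them, time stands still between calls to the robot, and variables do not carry over. Pictures are saved under pics/ and viewed, about 8 in all and at most 12, crops included, and the job is handed in when it is done.

```bash
mkdir -p pics; python3 - <<'E'
from station import robot,capture,job,spotter
import cv2,numpy as np
s=robot.sense();print(s['t'],s['tcp_pos'],s['tcp_rot'],s['grip_width'])
for c in('scene','top'):
    d=capture(c);cv2.imwrite(f'pics/{c}0.png',d['image'][:,:,::-1])
    for n in['chute','bay_stop','gate_hinge','gate_toe','gate_end','rack','rack_rear','cylinder_pot','beaker','glaze_jar','rolling_pin']:
        print(c,n,[(np.round(r['centre']),round(r['conf'],2)) for r in spotter.landmark_of(n,c)[:2]])
E
```

```text
0.0 [ 312.21472533 -653.40864071  230.13946441] [-3.06173609e+00 -6.94109179e-01  1.05062420e-03] 1.0012535683606645
scene chute [(array([582.,  36.,  -3.]), 0.6)]
scene bay_stop [(array([614., 246.,  32.]), 0.68)]
scene gate_hinge [(array([ 480., -245.,   71.]), 0.94)]
scene gate_toe [(array([576., 104.,  52.]), 0.8), (array([800., 295.,  -0.]), 0.34)]
scene gate_end [(array([ 388., -235.,    0.]), 0.73), (array([551., 175.,  74.]), 0.67)]
scene rack [(array([577., -19.,  34.]), 0.69)]
scene rack_rear [(array([557., -80.,  72.]), 0.62)]
scene cylinder_pot [(array([ 709., -131.,   -2.]), 0.76)]
scene beaker [(array([ 482., -242.,   73.]), 0.59), (array([548., 172.,  72.]), 0.3)]
scene glaze_jar [(array([748., 136.,  -6.]), 0.89)]
scene rolling_pin [(array([551., 174.,  73.]), 0.75), (array([ 514., -526.,   -1.]), 0.63)]
top chute [(array([582.,  38.,   3.]), 0.81)]
top bay_stop [(array([612., 249.,  26.]), 0.55), (array([799., 293.,   3.]), 0.26)]
top gate_hinge [(array([ 485., -242.,   69.]), 0.65), (array([613., 253.,  28.]), 0.38)]
top gate_toe [(array([577., 110.,  54.]), 0.73), (array([ 513., -520.,    3.]), 0.2)]
top gate_end [(array([549., 170.,  74.]), 0.85), (array([ 713., -134.,    4.]), 0.67)]
top rack [(array([574., -21.,  29.]), 0.88), (array([552., 170.,  70.]), 0.68)]
top rack_rear [(array([564., -83.,  75.]), 0.59)]
top cylinder_pot []
top beaker [(array([739.,   3.,   4.]), 0.88), (array([564., -83.,  76.]), 0.5)]
top glaze_jar [(array([741., 136.,  -2.]), 0.85)]
top rolling_pin [(array([ 512., -518.,   -0.]), 0.87), (array([583.,  36.,   2.]), 0.7)]
```

View pics/scene0.png

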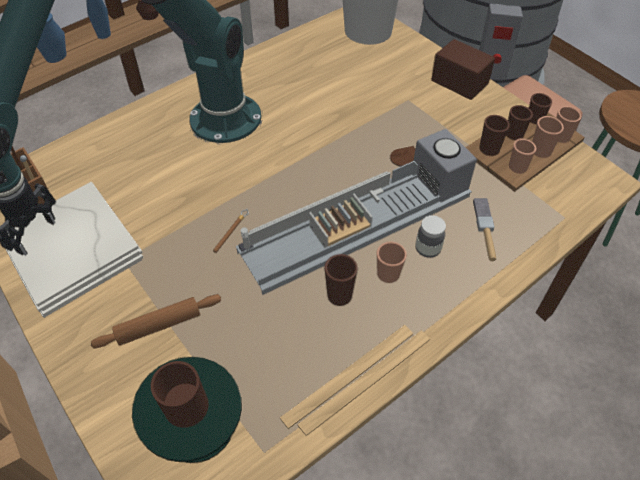

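View pics/top0.png

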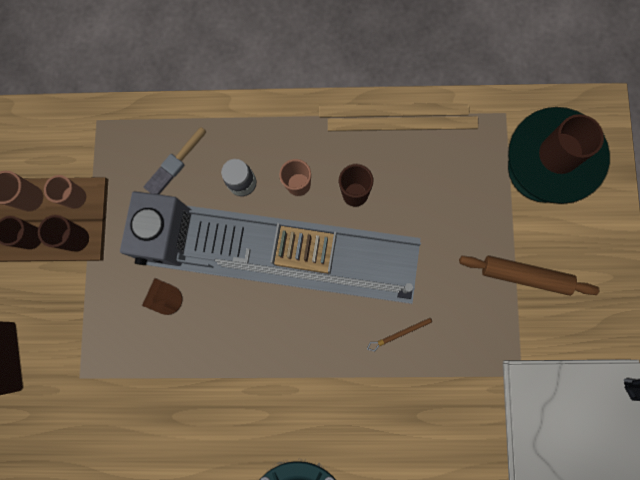

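The scene view shows the chute running from (240,250) to (470,190), with the rack at about (340,218) upstream of the toe at (378,193) and the gate on the robot side. The top view agrees: the bystanders are clear of the lane, and the nearest is the pot at (355,185).

My plan is to use the open hand with its jaws across the lane. One finger's back presses the gate while the other finger pushes the rack.

```bash
cat > h.py <<'E'
import numpy as np
from scipy.spatial.transform import Rotation as R
from station import robot,capture,job,spotter
C=np.array([[0,0],[0,0],[0,218],[0,218],[-56,-290],[-56,-290],[-16,70],[-16,70],[-53,130],[-53,130.]])
W=np.array([[582,36],[582,38],[614,246],[612,249],[480,-245],[485,-242],[576,104],[577,110],[551,175],[549,170.]])
H=(C-C.mean(0)).T@(W-W.mean(0)); a=np.arctan2(H[0,1]-H[1,0],H[0,0]+H[1,1])
M=np.array([[np.cos(a),-np.sin(a)],[np.sin(a),np.cos(a)]]); t=W.mean(0)-M@C.mean(0)
c2w=lambda p:M@np.array(p)+t
w2c=lambda p:M.T@(np.array(p)[:2]-t)
def goal(x,y,z):
    s=robot.sense();r=R.from_rotvec(s['tcp_rot'])
    d=np.r_[c2w([x,y]),z]-s['tcp_pos']
    g=R.from_matrix(np.c_[[*M[:,1],0],[*M[:,0],0],[0,0,-1]])
    print('shift',r.inv().apply(d).round(1),'turn',(r.inv()*g).as_rotvec(degrees=True).round(2))
def st():
    s=robot.sense();f=s['wrist_force']
    print('t',round(s['t'],2),'chute',w2c(s['tcp_pos']).round(1),'z',s['tcp_pos'][2].round(1),'F',(M.T@f[:2]).round(2),round(f[2],2),'grip',round(s['grip_width'],2))
E
python3 -c "
from h import *
print(a,t,(W-(C@M.T+t)).round(1).tolist())
for p in [(575.5,-20),(560.5,-81.5),(711,-132),(739,3),(745,136)]:print(w2c(p))
goal(13,-158,200)"
```

```text
-0.1510893901186994 [581.66200322  35.02876299] [[0.3, 1.0], [0.3, 3.0], [-0.5, -4.5], [-2.5, -1.5], [-2.7, -1.8], [2.3, 1.2], [-0.4, -2.6], [0.6, 3.4], [2.2, 3.5], [0.2, -1.5]]
[  2.19086152 -55.32933368]
[  -3.38156904 -118.38643493]
[ 153.00490668 -145.65858576]
[160.36637     -7.98212133]
[146.27949443 124.40579329]
shift [ 461.9 -367.8   31.3] turn [  0.    0.  -55.8]
```

```bash
python3 -m handwheel '[[[40,-32,3,0,0,-7,100],[80,-64,6,0,0,-14,100],[120,-96,8,0,0,-21,100],[160,-127,11,0,0,-28,100],[200,-159,14,0,0,-35,100],[240,-191,16,0,0,-42,100],[280,-223,19,0,0,-49,100],[310,-247,21,0,0,-55.8,100]]]'; python3 -c "
from h import *
st();goal(13,-158,140)"
```

```text
t: 2.0
tcp_pos: [486.7, -295.5, 210.6]
tcp_rot: [2.377, 2.053, 0.001]
wrist_force: [0.2, 0.1, -0.3]
grip_width: 0.998
t 2.0 chute [ -44.1 -341.1] z 210.6 F [0.14 0.1 ] -0.32 grip 1.0
shift [182.8  58.   70.6] turn [0.05 0.01 0.31]
```

```bash
python3 -m handwheel '[[[30,12,0,0,0,0,100],[65,25,5,0,0,0,100],[100,37,15,0,0,0,100],[135,48,30,0,0,0,100],[165,56,45,0,0,0,100],[180,58,62,0,0,0,100],[182.5,58,70,0,0,0,100],[182.5,58,70,0,0,0,100]]]'; python3 - <<'E'
from h import *
import cv2
st();goal(13,-158,60)
for c in('scene','top'):
    d=capture(c);im=d['image'][:,:,::-1]
    u=im[120:330,200:480] if c=='scene' else im[150:340,130:430]
    cv2.imwrite(f'pics/{c}1.png',cv2.resize(u,None,fx=2.6,fy=2.6,interpolation=cv2.INTER_CUBIC))
E
```

```text
t: 2.8
tcp_pos: [569.6, -126.0, 139.2]
tcp_rot: [-2.381, -2.047, 0.003]
wrist_force: [0.5, -0.8, -0.9]
grip_width: 1.001
t 2.8 chute [  12.3 -161. ] z 139.2 F [ 0.64 -0.69] -0.88 grip 1.0
shift [ 3.   0.9 79.2] turn [-0.16  0.03  0.04]
```

View pics/scene1.png

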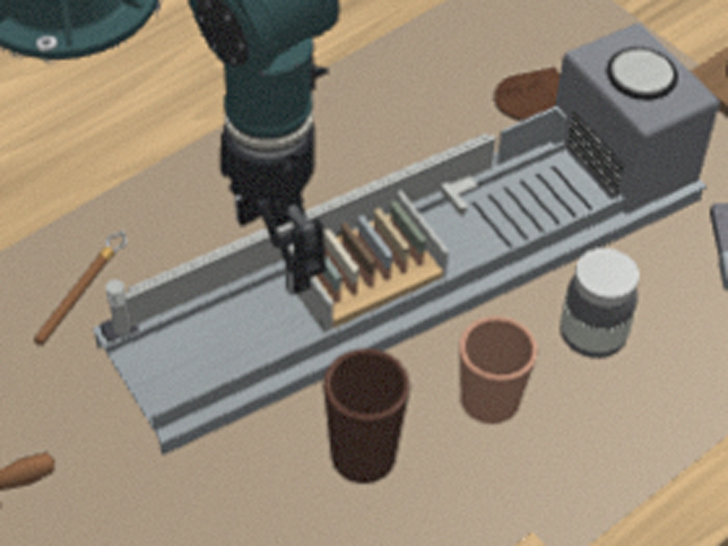

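View pics/top1.png

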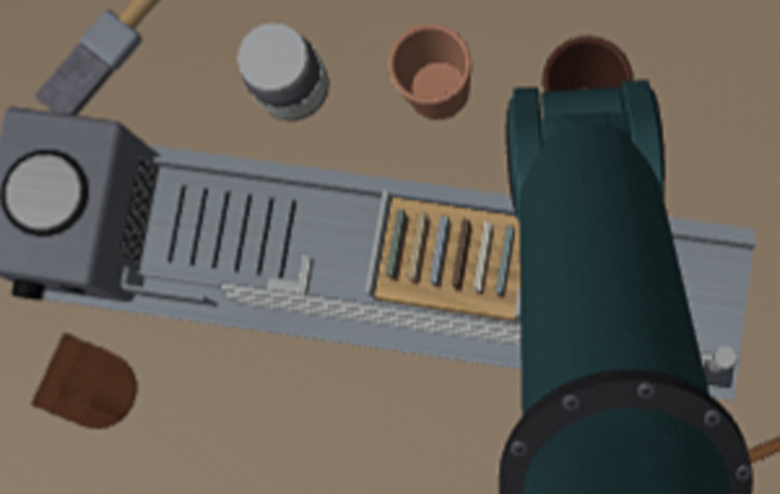

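The hand is over the lane behind the rack, with its lower fingertip at crop (298,290), and nothing is in the way. Next I'll check how high the fingertip really is against the calibration.

```bash
python3 - <<'E'
from h import *
import cv2
d=capture('scene')
def pr(x,y,z):
    p=d['world_to_cam']@np.r_[c2w([x,y]),z,1];q=p[:2]/p[2];q=q*(1+d['k1']*(q@q));k=np.array(d['intrinsics']);u=k[:2,:2]@q+k[:2,2]
    return ((u-[200,120])*2.6).round()
for z in(139,152):
    for x in(-37,63): print(z,x,pr(x,-161,z))
E
```

```text
139 -37 [246. 228.]
139 63 [300. 303.]
152 -37 [246. 219.]
152 63 [300. 294.]
```

The tips are about 13 mm above the TCP, as described for the open hand. I'll descend to TCP z of about 52, which puts the tips about 35 above the lane floor.

```bash
python3 -m handwheel '[[[0,1,15,0,0,0,100],[0,1,32,0,0,0,100],[0,1,50,0,0,0,100],[0,1,67,0,0,0,100],[0,1,80,0,0,0,100],[0,1,87,0,0,0,100],[0,1,87,0,0,0,100]]]'; python3 - <<'E'
from h import *
import cv2
st();goal(-41,-158,52)
d=capture('scene');cv2.imwrite('pics/scene2.png',cv2.resize(d['image'][150:300,220:480,::-1],None,fx=3,fy=3,interpolation=cv2.INTER_CUBIC))
E
```

```text
t: 3.65
tcp_pos: [570.9, -126.3, 52.3]
tcp_rot: [-2.382, -2.046, 0.002]
wrist_force: [0.6, 0.6, 0.0]
grip_width: 1.0
t 3.65 chute [  13.7 -161.1] z 52.3 F [0.52 0.64] 0.02 grip 1.0
shift [  3.1 -54.7   0.4] turn [-0.1   0.01 -0.02]
```

View pics/scene2.png

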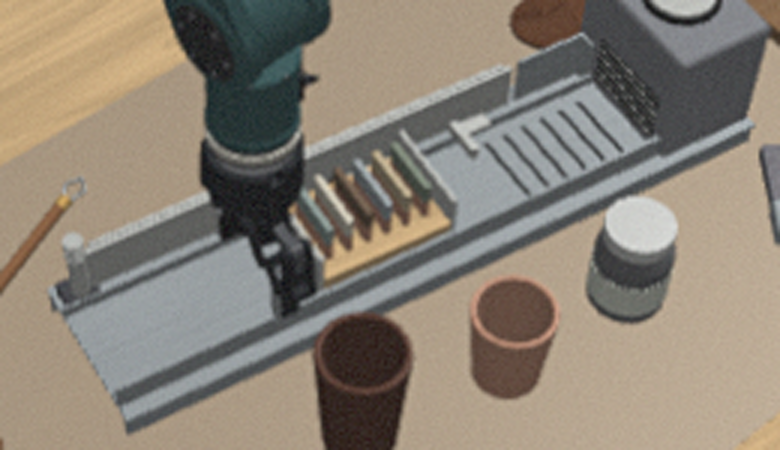

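The fingers are down behind the rack (front tip at (290,305)) and inside the leaf, with zero force. Now I'll press the gate outward.

```bash
python3 -m handwheel '[[[0,-6,0,0,0,0,100],[0,-13,0,0,0,0,100],[0,-20,0,0,0,0,100],[0,-27,0,0,0,0,100],[0,-34,0,0,0,0,100],[0,-41,0,0,0,0,100],[0,-48,0,0,0,0,100],[0,-55,0,0,0,0,100]]]'; python3 -m handwheel '[[[0,-1,0,0,0,0,100],[0,-1,0,0,0,0,100],[0,-1,0,0,0,0,100]]]'; python3 - <<'E'
from h import *
import cv2
st()
for n in('gate_toe','gate_end'):
  for c in('scene','top'):
    if n=='gate_toe':d=capture(c);cv2.imwrite(f'pics/{c}3.png',cv2.resize(d['image'][150:300,220:480,::-1] if c=='scene' else d['image'][170:320,130:430,::-1],None,fx=2.6,fy=2.6,interpolation=cv2.INTER_CUBIC))
    for r in spotter.landmark_of(n,c)[:1]:
        p=w2c(r['centre'])-[-56,-290];off={'gate_toe':(40,360),'gate_end':(3,420)}[n]
        print(n,c,round(r['conf'],2),p.round(),'theta',round(np.arctan2(p[1],p[0])-np.arctan2(off[1],off[0]),3))
E
```

```text
t: 4.5
tcp_pos: [518.6, -118.6, 54.0]
tcp_rot: [2.38, 2.045, 0.004]
wrist_force: [4.6, -2.7, -1.0]
grip_width: 0.999
t: 4.8
tcp_pos: [517.0, -117.7, 53.6]
tcp_rot: [2.382, 2.047, 0.001]
wrist_force: [4.0, -1.0, 2.0]
grip_width: 1.001
t 4.8 chute [ -41.  -160.8] z 53.6 F [ 4.11 -0.44] 2.02 grip 1.0
gate_toe scene 0.56 [-82. 354.] theta 0.338
gate_toe top 0.77 [-82. 354.] theta 0.339
gate_end scene 0.97 [-139.  397.] theta 0.345
gate_end top 0.72 [-139.  394.] theta 0.346
```

View pics/scene3.png

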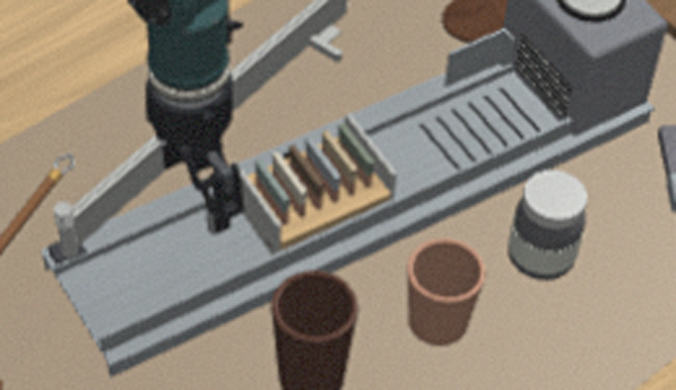

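The gate is open at about 0.345 rad with about 4 N on the finger, and its toe is well clear of the lane. Now I'll go forward to touch the rack.

```bash
python3 -m handwheel '[[[5,-1,0,0,0,0,100],[10,-2,0,0,0,0,100],[15,-3,0,0,0,0,100],[19,-4,0,0,0,0,100],[23,-5,0,0,0,0,100],[27,-5,0,0,0,0,100],[31,-5,0,0,0,0,100],[35,-5,0,0,0,0,100]]]';python3 -c "
from h import *
st()"; python3 -m handwheel '[[[5,0,0,0,0,0,100],[10,0,0,0,0,0,100],[15,0,0,0,0,0,100],[21,0,0,0,0,0,100],[27,0,0,0,0,0,100],[33,0,0,0,0,0,100],[39,0,0,0,0,0,100],[45,0,0,0,0,0,100]]]'; python3 - <<'E'
from h import *
st();capture('top');st()
for n in('rack','gate_end'):print(n,[(w2c(r['centre']).round(1),round(r['centre'][2]),round(r['conf'],2)) for r in spotter.landmark_of(n,'top')[:2]])
E
```

```text
t: 5.9
tcp_pos: [515.8, -84.0, 53.2]
tcp_rot: [2.385, 2.044, -0.004]
wrist_force: [1.7, -5.9, 2.0]
grip_width: 0.997
t 5.9 chute [ -47.2 -127.6] z 53.2 F [ 2.55 -5.56] 1.98 grip 1.0
t: 6.7
tcp_pos: [521.8, -41.1, 53.3]
tcp_rot: [2.388, 2.041, -0.008]
wrist_force: [-0.1, -8.1, 2.4]
grip_width: 0.999
t 6.7 chute [-47.7 -84.3] z 53.3 F [ 1.1  -8.02] 2.4 grip 1.0
t 6.75 chute [-47.6 -82.6] z 53.3 F [ 2.3 -5.5] 1.55 grip 1.0
rack [(array([  2.5, -13.4]), 31, 0.7)]
gate_end []
```

```bash
python3 -m handwheel '[[[6,0,0,0,0,0,100],[13,0,0,0,0,0,100],[20,0,0,0,0,0,100],[27,0,0,0,0,0,100],[34,0,0,0,0,0,100],[41,0,0,0,0,0,100],[48,0,0,0,0,0,100],[54,0,0,0,0,0,100]]]'; python3 - <<'E'
from h import *
import cv2
st()
for c in('scene','top'):
  d=capture(c)
  if c=='scene':cv2.imwrite('pics/scene4.png',cv2.resize(d['image'][120:290,250:490,::-1],None,fx=3,fy=3,interpolation=cv2.INTER_CUBIC))
  for n in('rack','rack_rear','gate_end','gate_toe'):print(c,n,[(w2c(r['centre']).round(1),round(r['centre'][2]),round(r['conf'],2)) for r in spotter.landmark_of(n,c)[:2]])
st()
E
```

```text
t: 7.65
tcp_pos: [529.8, 12.2, 53.3]
tcp_rot: [2.388, 2.041, -0.009]
wrist_force: [-0.0, -8.6, 4.0]
grip_width: 0.999
t 7.65 chute [-47.9 -30.4] z 53.3 F [ 1.26 -8.52] 4.01 grip 1.0
scene rack [(array([ 3.4, 45.8]), 36, 0.57)]
scene rack_rear [(array([ -2.3, -19.4]), 72, 0.64), (array([174.8, 284.8]), 0, 0.36)]
scene gate_end [(array([-137.1,  127. ]), 72, 0.72), (array([ -56.1, -289.6]), 70, 0.64)]
scene gate_toe [(array([-89. ,  70.3]), 54, 0.65), (array([  16.8, -564. ]), -2, 0.56)]
top rack []
top rack_rear [(array([  18.9, -560.5]), 0, 0.38)]
top gate_end []
top gate_toe []
t 8.15 chute [-47.8 -28.7] z 53.3 F [ 1.49 -6.08] 3.04 grip 1.01
```

View pics/scene4.png

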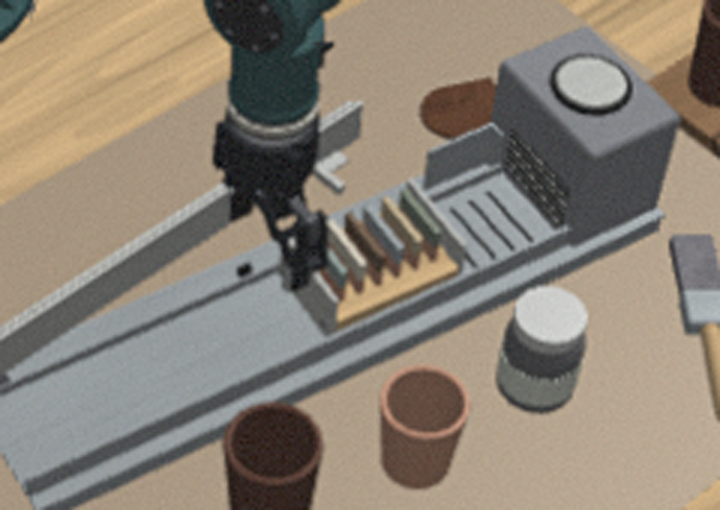

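The gate is held at about 0.19 rad and the rack is near y +45, upright, with its front past the toe line. The forces are small, so I'll carry on.

```bash
python3 -m handwheel '[[[6,0,0,0,0,0,100],[13,0,0,0,0,0,100],[20,0,0,0,0,0,100],[27,0,0,0,0,0,100],[34,0,0,0,0,0,100],[41,0,0,0,0,0,100],[48,0,0,0,0,0,100],[54,0,0,0,0,0,100]]]'; python3 -c "
from h import *
st()"
python3 -m handwheel '[[[6,0,0,0,0,0,100],[12,0,0,0,0,0,100],[18,0,0,0,0,0,100],[23,0,0,0,0,0,100],[28,0,0,0,0,0,100],[33,0,0,0,0,0,100],[36,0,0,0,0,0,100],[38,0,0,0,0,0,100]]]'
python3 - <<'E'
from h import *
import cv2
st()
for c in('scene',):
  d=capture(c)
  cv2.imwrite('pics/scene5.png',cv2.resize(d['image'][120:290,250:490,::-1],None,fx=3,fy=3,interpolation=cv2.INTER_CUBIC))
  for n in('rack','rack_rear','gate_end','gate_toe','bay_stop'):print(c,n,[(w2c(r['centre']).round(1),round(r['centre'][2]),round(r['conf'],2)) for r in spotter.landmark_of(n,c)[:2]])
st()
E
```

```text
t: 8.95
tcp_pos: [537.7, 64.8, 53.3]
tcp_rot: [2.388, 2.04, -0.01]
wrist_force: [-0.9, -9.8, 6.3]
grip_width: 1.0
t 8.95 chute [-48.   22.8] z 53.3 F [ 0.62 -9.8 ] 6.3 grip 1.0
t: 9.75
tcp_pos: [543.2, 101.5, 53.3]
tcp_rot: [2.388, 2.039, -0.012]
wrist_force: [0.1, -10.2, 7.6]
grip_width: 1.0
t 9.75 chute [-48.1  59.9] z 53.3 F [  1.62 -10.1 ] 7.58 grip 1.0
scene rack [(array([  4.1, 136.5]), 33, 0.87)]
scene rack_rear [(array([-3.6, 70.8]), 72, 0.91)]
scene gate_end []
scene gate_toe [(array([-71. ,  69.6]), 50, 0.87)]
scene bay_stop [(array([  1. , 217.6]), 34, 0.85), (array([-152.5,  246.7]), -4, 0.2)]
t 10.05 chute [-48.   60.3] z 53.3 F [ 1.21 -9.07] 6.77 grip 1.0
```

View pics/scene5.png

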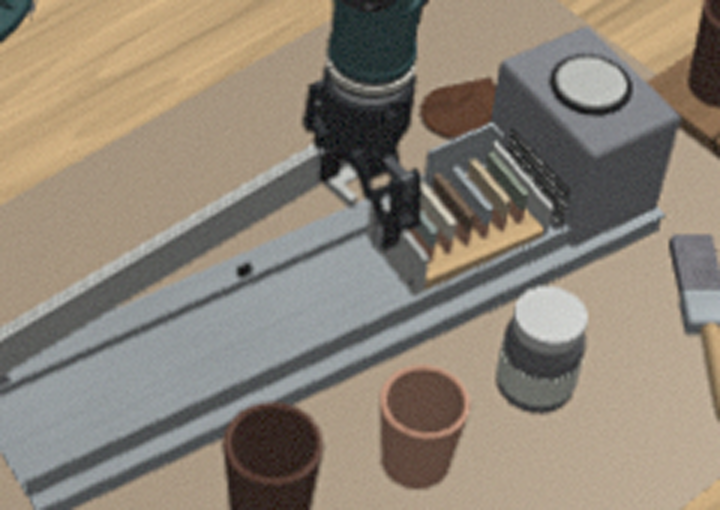

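The rack is upright and straight at about y +136, about 17 mm short of home, and the gate is still open. The dark dot on the curb hasn't moved, so it belongs to the chute. I'll finish slowly, watching the force.

```bash
python3 -m handwheel '[[[2,0,0,0,0,0,100],[4,0,0,0,0,0,100],[6,0,0,0,0,0,100],[8,0,0,0,0,0,100],[10,0,0,0,0,0,100],[12,0,0,0,0,0,100]]]';python3 -c "
from h import *
st()"
python3 -m handwheel '[[[1,0,0,0,0,0,100],[2,0,0,0,0,0,100]]]';python3 -c "
from h import *
st()"
```

```text
t: 10.65
tcp_pos: [544.9, 112.5, 53.4]
tcp_rot: [2.389, 2.038, -0.014]
wrist_force: [-1.7, -10.5, 8.5]
grip_width: 1.0
t 10.65 chute [-48.   71.1] z 53.4 F [ -0.07 -10.65] 8.48 grip 1.0
t: 10.85
tcp_pos: [545.2, 114.5, 53.4]
tcp_rot: [2.388, 2.038, -0.014]
wrist_force: [-1.1, -10.6, 8.3]
grip_width: 0.999
t 10.85 chute [-48.   73.1] z 53.4 F [  0.54 -10.69] 8.25 grip 1.0
```

```bash
for i in 1 2; do python3 -m handwheel '[[[1,0,0,0,0,0,100],[2,0,0,0,0,0,100]]]' | grep force; done; python3 -c "
from h import *
st();capture('scene')
for n in('rack','rack_rear','gate_toe'):print(n,[(w2c(r['centre']).round(1),round(r['conf'],2)) for r in spotter.landmark_of(n,'scene')[:1]])
st()"
```

```text
wrist_force: [-0.6, -11.1, 8.3]
wrist_force: [-0.8, -10.7, 8.7]
t 11.25 chute [-48.   76.9] z 53.4 F [  0.85 -10.74] 8.72 grip 1.0
rack [(array([  4.1, 149.8]), 0.95)]
rack_rear [(array([-5.2, 89.4]), 0.56)]
gate_toe [(array([-2.4,  2. ]), 0.27)]
t 11.45 chute [-48.   76.9] z 53.4 F [ -0.13 -11.59] 8.53 grip 1.0
```

```bash
for i in 1 2; do python3 -m handwheel '[[[0.7,0,0,0,0,0,100],[1.3,0,0,0,0,0,100]]]' | egrep 'force|tcp_pos'; done
```

```text
tcp_pos: [545.8, 118.3, 53.4]
wrist_force: [-0.9, -14.2, 9.8]
tcp_pos: [545.7, 118.4, 53.4]
wrist_force: [-0.9, -14.3, 11.0]
```

The force has risen and the TCP has stalled, so the rack is against the blower. I'll back off, then move inward so the gate closes gently on the finger.

```bash
python3 -m handwheel '[[[-3,0,0,0,0,0,100],[-6,0,0,0,0,0,100],[-9,0,0,0,0,0,100],[-12,0,0,0,0,0,100],[-12,5,0,0,0,0,100],[-12,11,0,0,0,0,100],[-12,18,0,0,0,0,100],[-12,25,0,0,0,0,100]]]' ;python3 -m handwheel '[[[0,7,0,0,0,0,100],[0,14,0,0,0,0,100],[0,21,0,0,0,0,100],[0,27,0,0,0,0,100],[0,32,0,0,0,0,100],[0,36,0,0,0,0,100],[0,36,-4,0,0,0,100],[0,36,-12,0,0,0,100]]]'; python3 -c "
from h import *
st()"; python3 -m handwheel '[[[0,0,-12,0,0,0,100],[0,0,-30,0,0,0,100],[0,0,-50,0,0,0,100],[0,0,-75,0,0,0,100],[-10,0,-105,0,0,0,100],[-40,0,-140,0,0,0,100],[-80,0,-170,0,0,0,100],[-120,0,-180,0,0,0,100]]]'; python3 -m handwheel '[[[-45,0,0,0,0,0,100],[-90,0,0,0,0,0,100],[-130,0,0,0,0,0,100],[-130,0,0,0,0,0,100],[-130,0,0,0,0,0,100]]]'
python3 - <<'E'
from h import *
import cv2
st()
for c in('scene','top'):
  d=capture(c)
  cv2.imwrite(f'pics/{c}6.png',cv2.resize(d['image'][110:300,220:520,::-1] if c=='scene' else d['image'][110:350,90:440,::-1],None,fx=2.2,fy=2.2,interpolation=cv2.INTER_CUBIC))
  for n in('rack','gate_end','gate_toe','bay_stop','cylinder_pot','beaker','glaze_jar'):print(c,n,[(w2c(r['centre']).round(1),round(r['conf'],2)) for r in spotter.landmark_of(n,c)[:1]])
E
```

```text
t: 12.65
tcp_pos: [572.3, 111.7, 53.2]
tcp_rot: [-2.382, -2.048, -0.001]
wrist_force: [1.0, 0.6, 0.8]
grip_width: 1.0
t: 13.45
tcp_pos: [606.0, 105.7, 65.1]
tcp_rot: [-2.382, -2.047, 0.003]
wrist_force: [0.1, -0.2, -0.4]
grip_width: 1.0
t 13.45 chute [13.4 73.5] z 65.1 F [ 0.11 -0.17] -0.36 grip 1.0
t: 14.25
tcp_pos: [590.5, -13.1, 250.2]
tcp_rot: [2.377, 2.047, 0.009]
wrist_force: [1.3, -0.7, 0.5]
grip_width: 0.996
t: 14.75
tcp_pos: [568.7, -142.4, 246.2]
tcp_rot: [2.385, 2.044, 0.001]
wrist_force: [0.2, 1.3, 0.0]
grip_width: 0.999
t 14.75 chute [  13.9 -177.3] z 246.2 F [-0.04  1.28] 0.01 grip 1.0
scene rack [(array([  4.3, 153. ]), 0.87)]
scene gate_end [(array([-51.9, 131.5]), 0.92)]
scene gate_toe [(array([-11. ,  68.7]), 0.6)]
scene bay_stop [(array([ -0.7, 217.6]), 0.9)]
scene cylinder_pot [(array([ 154. , -145.3]), 0.7)]
scene beaker [(array([162.8, -12.6]), 0.79)]
scene glaze_jar [(array([149.4, 120.9]), 0.9)]
top rack [(array([  1.9, 152.8]), 0.94)]
top gate_end [(array([-53.1, 129.8]), 0.78)]
top gate_toe [(array([-12.9,  72.3]), 0.74)]
top bay_stop []
top cylinder_pot []
top beaker [(array([160.,  -8.]), 0.8)]
top glaze_jar [(array([143.5, 124.8]), 0.77)]
```

View pics/scene6.png

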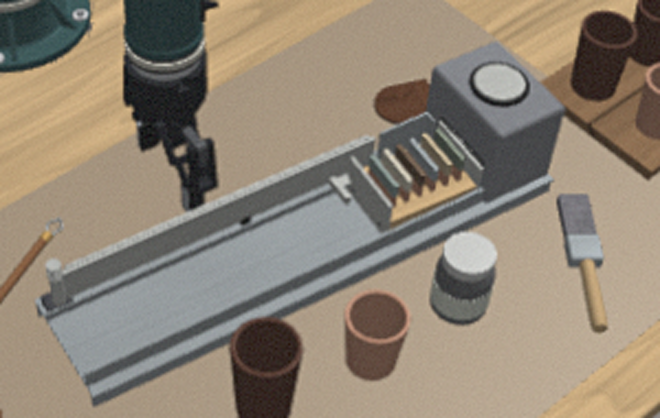

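View pics/top6.png

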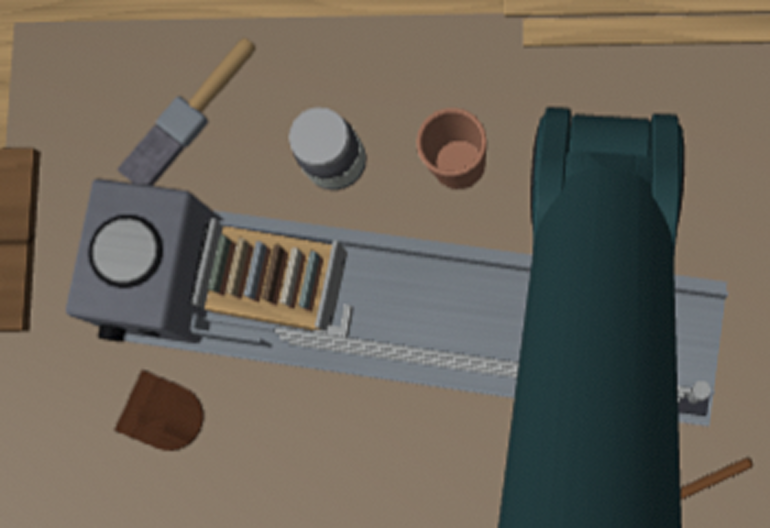

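The rack stands home against the blower at y of about 153. The gate is shut with its toe behind the rack, the bystanders haven't moved, and the hand is clear.

```bash
python3 -c "
from station import job
print(job.close_job())"
```

```text
the job is handed in; nothing more can be done
None
```

The rack is home against the blower, the gate is shut behind it, and the job is handed in after about 15 s of the 45 allowed. The close-out gave no verdict.

**What I did:** I lowered the open hand behind the rack and pressed the gate out with the back of one finger. The other finger pushed the rack straight along the lane until the force rose and the hand stalled. I then backed off about 10 mm and moved inward so the gate closed on the finger before I lifted away.

**Last checks:**

| Check | Result |
|---|---|
| Rack | y about 153 mm in both cameras, upright |
| Gate | end and toe at their shut positions within about 5 mm |
| Robot | clear of everything, wrist force about 1 N |
| Bystanders | beaker and jar measured unmoved within camera error in both views; pot in the scene view only. Rib and brush checked only by eye; loop tool only partly in view; rolling pin outside the final pictures |

**Gate during the push:** the networks put it at about 0.345 rad before the push and about 0.19 rad with the rack at +45 mm. Near +136 mm it was about 0.145 rad.

**Checks that failed or disagreed:**
- **Gate angle at the last stage:** the network's toe reading at a rack y of about +150 mm was clearly false (confidence 0.27). The gate angle there rests on geometry, about 0.13 rad.
- **Missed readings:** the top camera often missed the rack or gate while the arm was in the way.
- **Wrist force:** it read up to about 14 N along the lane and 11 N upward during the final push. Finger forces were not measured separately, but that is well under the 30 N limit.

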